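# Secure the pantry shelf against tremors

### The job

Make the pantry safe for the next tremor: slide every loose loaf tin under the low plywood shelf, one to a bay, until it is fully home against the back stop, and hang the aluminium caddy by its handle on both prongs of the hook. Once all the tins are home, finish by laying the wooden batten on the worktop, centred across the bay mouths and flush against the front ends of the runners, so that no tin can slide out. Leave the salad spinner and the citrus reamer where they are.

Things in the scene. Friction and masses are not known exactly. Their poses are not given: they have to be found in the camera images.
- rack: fixed low plywood shelf on four wooden runners 18 wide, 46 high, at y = -135, -45, 45, 135 mm: three bays 72 wide at y = -90, 0, 90. Origin on the worktop, mid-way along the line of the runners' front ends; x runs into the bays, away from the robot, y left, z up. Back stop face at x = 172, so a tin that is home has its centre at x = 107 mm
- rack_edge (a point): middle of the plywood's lower front edge, 40 mm behind the runners' front ends (the bays are open above there) and 46 mm up, axes as the rack's. The plywood, 12 thick, reaches back 340 mm and from y = -235 to 150 mm; its top is 58 mm above the worktop; a glass dish stands at its back
- rack_clamp (a point): foot of the steel bench clamp (part of the rack) that grips the plywood's front edge at the right, at rack x = 12, y = -205 mm; it spans rack x 5 to 75 mm, 70 mm in y, and stands 141 mm high
- hook: fixed wooden post, 20 x 30, with a two-pronged steel hook. Origin on the worktop under the post, z up. The prongs (bar 8 thick) point along its -x at y = -38 and +38 mm, axis 220 mm up, level from x = 0 to -105, then the tips rise 20 mm to x = -115. Nothing stands higher; between the prongs it is clear up to the post. Foot 110 x 150 x 16 (x -45 to 65 mm)
- caddy: loose open aluminium caddy, box 100 (its x) x 130 (its y) x 65 high, about 250 g, with a rigid upright steel hoop handle (bar 8 thick, the middle 60 mm dressed 12 thick with wood). Origin at the centre of its underside, z up. Hoop uprights at y = -62 and +62 mm; the level top bar runs along y at 150 mm above the underside
- caddy_handle (a point): middle of the caddy handle's top bar, axes as the caddy's
- tin1: open aluminium mini loaf tin, 130 long (its x) x 60 wide (its y) x 36 high, walls 3, about 150 g; origin at the centre of its underside, z up; may be absent
- tin2: open aluminium mini loaf tin, 130 long (its x) x 60 wide (its y) x 36 high, walls 3, about 150 g; origin at the centre of its underside, z up; may be absent
- tin3: open aluminium mini loaf tin, 130 long (its x) x 60 wide (its y) x 36 high, walls 3, about 150 g; origin at the centre of its underside, z up; may be absent
- batten: loose square wooden batten 300 long (along its y) x 26 x 26, about 120 g, at first lying on top of the plywood; origin at the centre of its underside
- batten_mid (a point): centre of the batten's volume, axes as the batten's (y along its length)
- spinner: closed salad spinner with a crank on its lid, 224 across, 172 high, right of the shelf; origin at its underside's centre; leave alone
- reamer: wooden citrus reamer, about 145 long, 42 thick, lying left of the shelf; origin under it; leave alone
Not all that is in view belongs to the job. What is meant by the caddy is not turquoise, and is the larger of those in its own colour.

How it is judged:
On the way, in this order (a step that is already met when the one before it is completed fails the run):
1. every tin is fully home in a bay under the plywood (x of tin1 in the frame of rack between 0.099 and 0.125 m and y of tin1 in the frame of rack between -0.13 and 0.13 m and z of tin1 in the frame of rack between -0.01 and 0.012 m and angle between each of tin1, tin2, tin3's own z axis and vertical below 0.15 rad and x of tin2 in the frame of rack between 0.099 and 0.125 m and y of tin2 in the frame of rack between -0.13 and 0.13 m and z of tin2 in the frame of rack between -0.01 and 0.012 m and x of tin3 in the frame of rack between 0.099 and 0.125 m and y of tin3 in the frame of rack between -0.13 and 0.13 m and z of tin3 in the frame of rack between -0.01 and 0.012 m), for 0.2 s.
2. the batten lies flush against the runners' front ends (x of batten_mid in the frame of rack between -0.019 and -0.008 m and y of batten_mid in the frame of rack between -0.03 and 0.03 m and z of batten_mid in the frame of rack below 0.018 m and angle between the y axis of batten and the y axis of rack, either way round below 0.03 rad), for 0.2 s.
At the end, for the whole second after the job is handed in: Every tin present stands upright in a bay with its back within 8 mm of the back stop; the batten lies on the worktop within 6 mm of the runners' front ends, parallel to them within 0.03 rad and centred within 30 mm; the caddy hangs upright by its handle bar on the prongs; all are at rest (all of step 1 and all of step 2 and x of caddy_handle in the frame of hook between -0.112 and -0.02 m and y of caddy_handle in the frame of hook between -0.025 and 0.025 m and z of caddy_handle in the frame of hook between 0.218 and 0.24 m and angle between caddy's own z axis and vertical below 0.3 rad and contact force between caddy and hook above 1 N and linear speed of each of tin1, tin2, tin3, caddy, batten below 0.03 m/s); the robot touches nothing.
It fails at once if the salad spinner is moved more than 30 mm (distance of spinner from where it was at the start of the episode above 0.03 m).
It fails at once if the citrus reamer is moved more than 30 mm (distance of reamer from where it was at the start of the episode above 0.03 m).
Of tin1, tin2, tin3 only 2 to 3 are there at a start; the rules pass over those that are not, and their reading is None.
At some moment in a run one of tin1, tin2, tin3, batten may be knocked a few centimetres aside while the robot is not near it.
It also fails if it takes over 210 s, if anything falls off the work surface, if the arm or the gripper's body presses on something with over 40 N, if the wrist force passes 120 N, or if a joint passes its speed limit or range.

### The arm

A 6-joint arm with a two-finger parallel gripper is mounted at the origin on the work surface. World frame = base frame: x ahead of the robot, y to its left, z up, the work surface at z = 0. Lengths are in m, angles in rad, forces in N, time in s.
With the tool pointing down it reaches from about 0.35 to 0.975 m from the base axis. Payload 4.9 kg.
Tool frame: the origin (TCP) lies at the very end of the fingers, on their centre line; the grasp point (between the pads) lies 19 mm behind it; z points along the fingers, y is the line along which they close (so a half turn about z gives the same grasp; the last joint's range is limited). The gripper opens to 85 mm and grips with 20 to 120 N. Pads are 22 mm wide; open, the fingers measure 114 mm over their backs; the gripper's body (76 mm by 85 mm) begins 54 mm behind the grasp point. The pads swing forward as they close: fully open they stand 13 mm farther back than shut.
Start: joints at [-1.221, 0.053, 1.613, -0, 1.476, -0.119], TCP at [0.282, -0.558, 0.231] pointing down, gripper open.
Joint ranges: [-3.01, 3.01], [-1.01, 2.22], [0.06, 2.58], [-1.02, 4.17], [0.09, 2.62], [-3.14, 3.14]. Speed limits (rad/s): [2.57, 2.57, 3.14, 3.14, 3.14, 3.14].

### API

Orientations are given as a unit quaternion [w, x, y, z].
In Python, from plant import manip gives the robot as it stands.
- The arm moves only by the tool send_rows, never from a script. Its argument "increments" is a list of rows, each an object of numbers: "claw": the closure, from -1 (fully open) to 1 (shut); "dx", "dy", "dz": the shift along the tool's x, y, z in units of 0.5 m (1.0 is 0.5 m); "yaw": the turn about the tool's z in units of 1.5 rad (1.0 is 1.5 rad). A call has 1 to 20 rows; each row is the pose to reach, as a shift and turn from the pose commanded when the call began, along the tool's axes at that moment; what a row does not reach only later rows make up. A row lasts 1/8 s, in which the tool goes at most 62.5 mm and 10.7 degrees, less where a joint would pass 70% of its speed; a pose out of reach is approached as far as the arm can. A call with a number of a shift or a turn outside -1 to 1 is refused whole. A call with a gripper value outside its range is refused whole. The fingers move at their own pace and stop on an object; the grip force is fixed at half the most. Time passes only in rows, so rows that repeat a pose let the fingers close. It gives the time, the measured TCP pose, the force, the opening and the grip force at its end, in the units of the state.
- manip.state(): the state, without advancing time (a new reading comes with each control period).
- manip.grab_frame(name): name is "side" or "top"; returns the picture (420x560x3 uint8, red, green, blue); there is no depth.
- manip.camera_params(name): a dict with "camera_matrix" (3x3 intrinsics, pixels), "extrinsics" (4x4, takes a point from world to camera coordinates). Camera axes: x right, y down, z forward; pixel columns grow to the right and rows downward; lengths in m; the calibration is good to about 2 mm. A picture is of the moment at which its call begins. camera_params takes no time and is no camera call.
- manip.job_done(): hands the job in; it is judged then, once.
The state is a dict: "time": time; "joint_pos": joint angles; "joint_vel": joint speeds; "joint_efforts": joint torques, N m; "tool_pos": TCP position; "tool_rot": TCP orientation; "contact_force": force on the tool from outside, world axes, zero at the start; "ft_torque": the same for the moment, N m; "gripper_width": opening from 0.0 (shut) to 1.0 (fully open); "grasp_force": force on a finger pad.
Only numpy, scipy, OpenCV 4.12 (cv2) and the standard library are available. Lean on these libraries where they do the work, as an engineer would, in place of code of your own. Each camera call takes 0.05 s, during which the arm holds its last target. There are 200 camera calls.

## Working session

There is one attempt and no reset: what is moved stays moved. The work goes in short steps, Python scripts to look and compute and a tool call to move; the robot and the scene stay as the last step left them, time stands still between calls to the robot, and variables do not carry over. Pictures are saved under pics/ and viewed, at most 14 in all, crops included, and the job is handed in when it is done.

Besides the shell and the picture viewer there is one more tool, called as name(argument=value, ...) on one line, values as JSON. send_rows: Moves the arm, as the interface text tells. Shifts and turns lie within -1 to 1; 1 stands for 0.5 m of shift or 1.5 rad of turn. Its arguments: {"type":"object","properties":{"increments":{"type":"array","items":{"type":"object","properties":{"claw":{"type":"number"},"dx":{"type":"number"},"dy":{"type":"number"},"dz":{"type":"number"},"yaw":{"type":"number"}}}}},"required":["increments"]}

```bash
mkdir -p pics; ls
cat > h.py <<'E'
import numpy as np, cv2
from plant import manip
def shot(n,f):
    im=manip.grab_frame(n); cv2.imwrite('pics/'+f+'.png',im[:,:,::-1]); return im
def px(n,u,v,z):
    p=manip.camera_params(n);K=np.array(p['camera_matrix']);E=np.array(p['extrinsics'])
    d=E[:3,:3].T@np.linalg.inv(K)@[u,v,1.];c=-E[:3,:3].T@E[:3,3]
    return c+d*(z-c[2])/d[2]
def proj(n,P):
    p=manip.camera_params(n);K=np.array(p['camera_matrix']);E=np.array(p['extrinsics'])
    q=(E[:3,:3]@np.atleast_2d(P).T).T+E[:3,3]; q=q@K.T; return q[:,:2]/q[:,2:]
E
python3 - <<'E'
from h import *
np.set_printoptions(precision=3,suppress=True)
for n in('side','top'):
    im=shot(n,n+'0'); cv2.imwrite(f'pics/{n}0b.png',cv2.resize(im[:,:,::-1],(800,600),interpolation=cv2.INTER_CUBIC))
    p=manip.camera_params(n);E=np.array(p['extrinsics']);print(n,p['camera_matrix'],-E[:3,:3].T@E[:3,3],E[:3,:3])
print(manip.state())
E
```

```text
pics
side [[475.121   0.    281.218]
 [  0.    475.121 208.956]
 [  0.      0.      1.   ]] [0.021 0.7   0.888] [[-0.825 -0.566  0.01 ]
 [-0.396  0.565 -0.723]
 [ 0.404 -0.6   -0.69 ]]
top [[461.725   0.    279.614]
 [  0.    461.725 207.234]
 [  0.      0.      1.   ]] [ 0.345 -0.001  1.505] [[ 0.026 -1.    -0.014]
 [-0.994 -0.025 -0.11 ]
 [ 0.11   0.017 -0.994]]
{'time': 0.1, 'joint_pos': array([-1.221,  0.053,  1.614,  0.   ,  1.476, -0.119]), 'joint_vel': array([-0.   , -0.002, -0.003,  0.001, -0.   ,  0.002]), 'joint_efforts': array([  0.   , -39.49 , -37.136,  -0.   ,   0.004,  -0.   ]), 'tool_pos': array([ 0.282, -0.557,  0.23 ]), 'tool_rot': array([-0.001,  0.973,  0.232, -0.   ]), 'contact_force': array([-0.085,  0.16 , -0.834]), 'ft_torque': array([-0.001,  0.012, -0.035]), 'grasp_force': 0.0, 'gripper_width': 1.0000394943118787}
```

View pics/side0b.png

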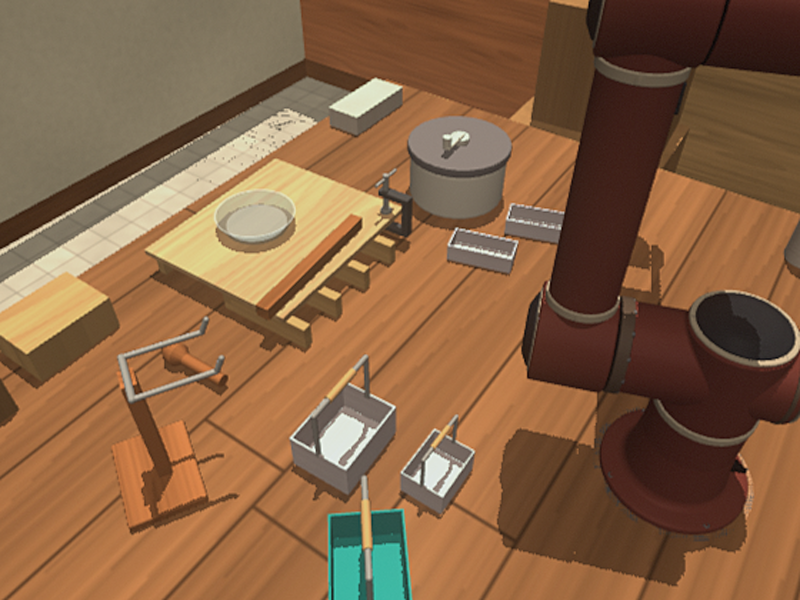

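View pics/top0b.png

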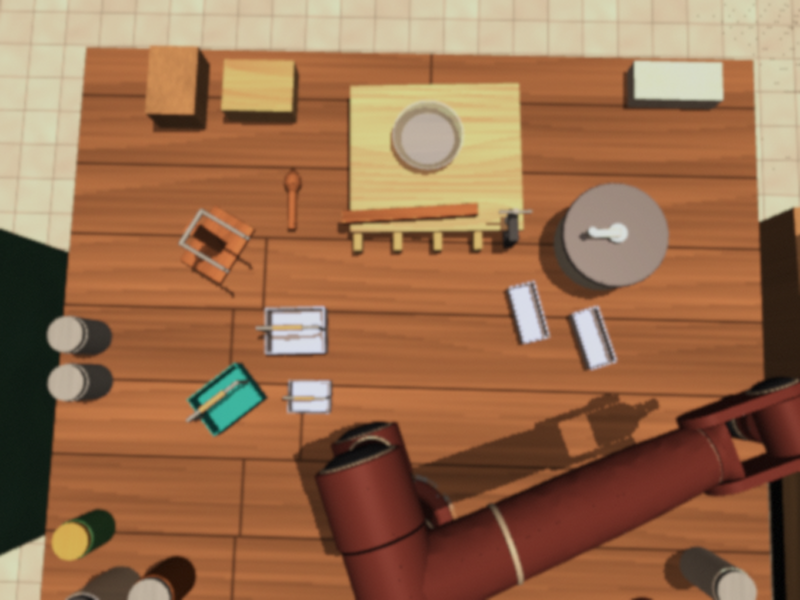

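Run:
```python
from h import *
im=cv2.imread('pics/top0.png')
M=np.zeros((600,800,3),np.uint8)
def put(x0,x1,y0,y1,s,X,Y):
    c=cv2.resize(im[y0:y1,x0:x1],None,fx=s,fy=s,interpolation=cv2.INTER_CUBIC);M[Y:Y+c.shape[0],X:X+c.shape[1]]=c
put(230,380,135,185,4,0,0); put(120,240,140,265,3,0,205); put(345,445,190,265,4,370,205)
cv2.imwrite('pics/m1.png',M)
```

```text
(no output)
```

View pics/m1.png

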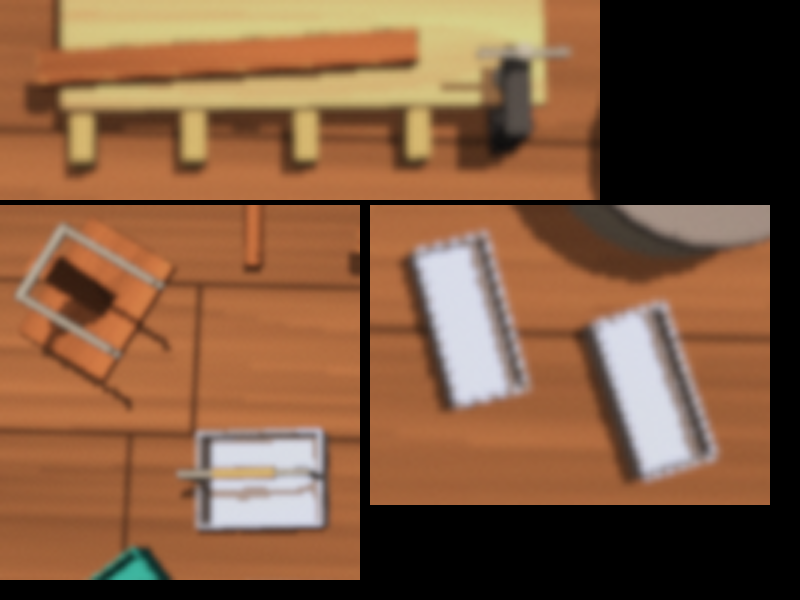

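```bash
cat > m.py <<'E'
from h import *
np.set_printoptions(precision=4,suppress=True)
def P(l,s,ox,oy,X,Y,z): return np.array([px('top',(u-X+.5)/s+ox-.5,(v-Y+.5)/s+oy-.5,z)[:2] for u,v in l])
E
python3 - <<'E'
from m import *
r=P([(81,162),(194,162),(306,161),(419,159)],4,230,135,0,0,.046)
print('runner fronts',r,np.diff(r,axis=0)); 
pe=P([(62,108),(545,103)],4,230,135,0,0,.058);print('ply front',pe)
d=r[0]-r[3];print('rack yaw',np.arctan2(-d[0],d[1]),'origin',r.mean(0))
for n,l in(('A',[(413,247),(487,232),(528,388),(455,408)]),('B',[(592,323),(664,302),(716,458),(642,480)])):
    q=P(l,4,345,190,370,205,.036);e=(q[0]+q[1]-q[2]-q[3])/2
    print(n,q.mean(0),np.hypot(*e),np.degrees(np.arctan2(e[1],e[0])))
q=P([(198,430),(325,428),(327,527),(197,530)],3,120,140,0,205,.065);print('caddy',q.mean(0),q)
q=P([(180,474),(322,474)],3,120,140,0,205,.15);print('bar',q,q.mean(0))
h=P([(62,228),(18,296)],3,120,140,0,205,.22);t=P([(163,288),(118,355)],3,120,140,0,205,.24)
e=t.mean(0)-h.mean(0);print('hook',h,t,'org',h.mean(0),np.hypot(*e),'dir',np.degrees(np.arctan2(e[1],e[0])))
b=P([(37,55),(37,83),(417,62),(417,30)],4,230,135,0,0,.084);print('batten',b,b.mean(0))
# reamer & others
E
```

```text
runner fronts [[ 0.6075  0.1217]
 [ 0.6097  0.0311]
 [ 0.6126 -0.0585]
 [ 0.6164 -0.1487]] [[ 0.0022 -0.0906]
 [ 0.003  -0.0896]
 [ 0.0038 -0.0903]]
ply front [[ 0.6486  0.1374]
 [ 0.6617 -0.2469]]
rack yaw 0.03297758406923329 origin [ 0.6116 -0.0136]
A [ 0.4802 -0.2642] 0.13021686496758803 14.945767684840002
B [ 0.4267 -0.4087] 0.12899877588621528 17.82307963018197
caddy [0.4243 0.2487] [[0.4734 0.3177]
 [0.4788 0.1847]
 [0.3758 0.1786]
 [0.3691 0.3137]]
bar [[0.422  0.3145]
 [0.4256 0.1749]] [0.4238 0.2447]
hook [[0.6491 0.4226]
 [0.5825 0.4605]] [[0.5896 0.3182]
 [0.5256 0.3567]] org [0.6158 0.4415] 0.11922246074834716 dir -119.21118937935022
batten [[ 0.6851  0.156 ]
 [ 0.6627  0.1552]
 [ 0.6864 -0.1423]
 [ 0.712  -0.1419]] [0.6866 0.0068]
```

```bash
cat >> m.py <<'E'
O=np.array([.6116,-.0136]);W=.033
def rk(x,y): c,s=np.cos(W),np.sin(W);return O+[c*x-s*y,s*x+c*y]
def go(*wp):
    s=manip.state();q=s['tool_rot'];p=s['tool_pos']
    th=2*np.arctan2(q[2],q[1]);
    print('at',p,'th',np.degrees(th),'t',s['time'],'w',s['gripper_width'],'F',s['contact_force'],'g',s['grasp_force'])
    for x,y,z,t in wp:
        d=np.array([x,y])-p[:2];c,n=np.cos(th),np.sin(th)
        dt=(np.radians(t)-th+np.pi)%(2*np.pi)-np.pi
        print('dx %.3f dy %.3f dz %.3f yaw %.3f'%((c*d[0]+n*d[1])/.5,(n*d[0]-c*d[1])/.5,(p[2]-z)/.5,-dt/1.5))
E
python3 - <<'E'
from m import *
print(px('top',615/1.4286,235/1.4286,.172), rk(-.025,-.09),rk(0,-.09))
g=np.array([np.cos(np.radians(15)),np.sin(np.radians(15))]);a=np.array([.4802,-.2642])-.025*g
go((*a,.15,15),(*a,.014,15))
E
```

```text
[ 0.629  -0.4158  0.172 ] [ 0.5896 -0.1044] [ 0.6146 -0.1036]
at [ 0.2822 -0.557   0.2302] th 26.8564188147469 t 0.1 w 1.0000394943118787 F [-0.0855  0.1596 -0.8342] g 0.0
dx 0.569 dy -0.354 dz 0.160 yaw 0.138
dx 0.569 dy -0.354 dz 0.432 yaw 0.138
```

send_rows(increments=[{"dx": 0.15,"dy": -0.1,"dz": 0.03,"yaw": 0.138,"claw": -1},{"dx": 0.25,"dy": -0.16,"dz": 0.06,"yaw": 0.138,"claw": -1},{"dx": 0.35,"dy": -0.22,"dz": 0.1,"yaw": 0.138,"claw": -1},{"dx": 0.45,"dy": -0.28,"dz": 0.13,"yaw": 0.138,"claw": -1},{"dx": 0.55,"dy": -0.34,"dz": 0.16,"yaw": 0.138,"claw": -1},{"dx": 0.569,"dy": -0.354,"dz": 0.16,"yaw": 0.138,"claw": -1},{"dx": 0.569,"dy": -0.354,"dz": 0.16,"yaw": 0.138,"claw": -1},{"dx": 0.569,"dy": -0.354,"dz": 0.16,"yaw": 0.138,"claw": -1},{"dx": 0.569,"dy": -0.354,"dz": 0.16,"yaw": 0.138,"claw": -1}])

```text
time: 1.23
tool_pos: [0.4559, -0.2723, 0.1517]
tool_rot: [0.0, 0.992, 0.13, 0.0]
contact_force: [-0.4, -0.3, 0.0]
gripper_width: 0.999
grasp_force: 0.0
```

Run:
```python
from m import *
a=shot('top','t1');b=shot('side','s1')
M=np.zeros((300,800,3),np.uint8);M[:,:400]=cv2.resize(a,(400,300),interpolation=cv2.INTER_AREA)[:,:,::-1];M[:,400:]=cv2.resize(b,(400,300),interpolation=cv2.INTER_AREA)[:,:,::-1]
cv2.imwrite('pics/m2.png',M)
go((.4561,-.2707,.014,15))
```

```text
at [ 0.4559 -0.2722  0.1516] th 14.901466960406692 t 1.325 w 1.0033775826416909 F [-0.0304 -0.1496 -0.2766] g 0.0
dx 0.001 dy -0.003 dz 0.275 yaw -0.001
```

View pics/m2.png

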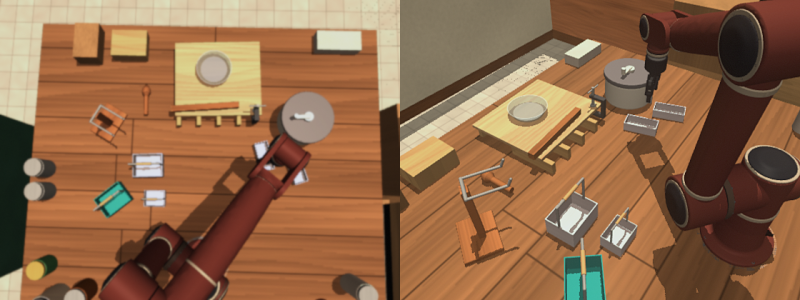

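send_rows(increments=[{"dy": -0.003,"dz": 0.1,"claw": -1},{"dy": -0.003,"dz": 0.2,"claw": -1},{"dy": -0.003,"dz": 0.25,"claw": -1},{"dy": -0.003,"dz": 0.275,"claw": -1},{"dy": -0.003,"dz": 0.275,"claw": -1},{"dy": -0.003,"dz": 0.275,"claw": 1},{"dy": -0.003,"dz": 0.275,"claw": 1},{"dy": -0.003,"dz": 0.275,"claw": 1},{"dy": -0.003,"dz": 0.275,"claw": 1},{"dy": -0.003,"dz": 0.275,"claw": 1},{"dy": -0.003,"dz": 0.275,"claw": 1},{"dy": -0.003,"dz": 0.25,"claw": 1},{"dy": -0.003,"dz": 0.2,"claw": 1},{"dy": -0.003,"dz": 0.2,"claw": 1}])

```text
invalid input
```

Run:
```python
from m import *
go((*rk(-.10,-.09),.07,1.9),(*rk(-.032,-.09),.07,1.9),(*rk(-.032,-.09),.016,1.9))
```

```text
at [ 0.4559 -0.2722  0.1516] th 14.901466960406692 t 1.325 w 1.0033775826416909 F [-0.0304 -0.1496 -0.2766] g 0.0
dx 0.199 dy -0.289 dz 0.163 yaw 0.151
dx 0.331 dy -0.259 dz 0.163 yaw 0.151
dx 0.331 dy -0.259 dz 0.271 yaw 0.151
```

send_rows(increments=[{"dx": 0,"dy": -0.003,"dz": 0.1,"yaw": 0,"claw": -1},{"dx": 0,"dy": -0.003,"dz": 0.2,"yaw": 0,"claw": -1},{"dx": 0,"dy": -0.003,"dz": 0.25,"yaw": 0,"claw": -1},{"dx": 0,"dy": -0.003,"dz": 0.275,"yaw": 0,"claw": -1},{"dx": 0,"dy": -0.003,"dz": 0.275,"yaw": 0,"claw": -1},{"dx": 0,"dy": -0.003,"dz": 0.275,"yaw": 0,"claw": 1},{"dx": 0,"dy": -0.003,"dz": 0.275,"yaw": 0,"claw": 1},{"dx": 0,"dy": -0.003,"dz": 0.275,"yaw": 0,"claw": 1},{"dx": 0,"dy": -0.003,"dz": 0.275,"yaw": 0,"claw": 1},{"dx": 0,"dy": -0.003,"dz": 0.275,"yaw": 0,"claw": 1},{"dx": 0,"dy": -0.003,"dz": 0.275,"yaw": 0,"claw": 1},{"dx": 0,"dy": -0.003,"dz": 0.25,"yaw": 0,"claw": 1},{"dx": 0,"dy": -0.003,"dz": 0.2,"yaw": 0,"claw": 1},{"dx": 0,"dy": -0.003,"dz": 0.2,"yaw": 0,"claw": 1}])

```text
time: 3.08
tool_pos: [0.4572, -0.2706, 0.0536]
tool_rot: [0.002, 0.991, 0.131, 0.002]
contact_force: [-0.3, 0.7, -2.3]
gripper_width: 0.685
grasp_force: 66.1
```

Run:
```python
from m import *
go((*rk(-.10,-.09),.07,1.9),(*rk(-.032,-.09),.07,1.9),(*rk(-.032,-.09),.016,1.9))
```

```text
at [ 0.4572 -0.2706  0.0536] th 15.009281637409806 t 3.075 w 0.6845583392694103 F [-0.2983  0.686  -2.2821] g 66.08033537864685
dx 0.196 dy -0.287 dz -0.033 yaw 0.153
dx 0.328 dy -0.256 dz -0.033 yaw 0.153
dx 0.328 dy -0.256 dz 0.075 yaw 0.153
```

send_rows(increments=[{"dx": 0.05,"dy": -0.07,"dz": -0.033,"yaw": 0.05,"claw": 1},{"dx": 0.1,"dy": -0.14,"dz": -0.033,"yaw": 0.1,"claw": 1},{"dx": 0.15,"dy": -0.21,"dz": -0.033,"yaw": 0.153,"claw": 1},{"dx": 0.196,"dy": -0.287,"dz": -0.03,"yaw": 0.153,"claw": 1},{"dx": 0.196,"dy": -0.287,"dz": 0.02,"yaw": 0.153,"claw": 1},{"dx": 0.196,"dy": -0.287,"dz": 0.072,"yaw": 0.153,"claw": 1},{"dx": 0.196,"dy": -0.287,"dz": 0.072,"yaw": 0.153,"claw": 1},{"dx": 0.24,"dy": -0.277,"dz": 0.072,"yaw": 0.153,"claw": 1},{"dx": 0.284,"dy": -0.266,"dz": 0.072,"yaw": 0.153,"claw": 1},{"dx": 0.328,"dy": -0.256,"dz": 0.072,"yaw": 0.153,"claw": 1},{"dx": 0.328,"dy": -0.256,"dz": 0.074,"yaw": 0.153,"claw": 1}])

```text
time: 4.45
tool_pos: [0.5817, -0.1035, 0.0138]
tool_rot: [-0.0, 1.0, 0.016, -0.0]
contact_force: [0.2, 0.3, -0.8]
gripper_width: 0.688
grasp_force: 72.3
```

Run:
```python
from m import *
a=shot('top','t2');b=shot('side','s2')
M=np.zeros((400,800,3),np.uint8);M[:,:400]=cv2.resize(a[120:240,230:350],(400,400))[:,:,::-1];M[:,400:]=cv2.resize(b[110:260,170:320],(400,400))[:,:,::-1]
cv2.imwrite('pics/m3.png',M)
go((*rk(-.100,-.09),.10,1.9),(*rk(-.1,-.09),.025,1.9),(*rk(.028,-.09),.025,1.9))
```

```text
at [ 0.5806 -0.1035  0.0138] th 1.8574718466788047 t 4.55 w 0.687546311740503 F [ 0.125   0.8823 -0.9161] g 72.41000890731812
dx -0.132 dy 0.002 dz -0.172 yaw -0.000
dx -0.132 dy 0.002 dz -0.022 yaw -0.000
dx 0.124 dy 0.002 dz -0.022 yaw -0.000
```

View pics/m3.png

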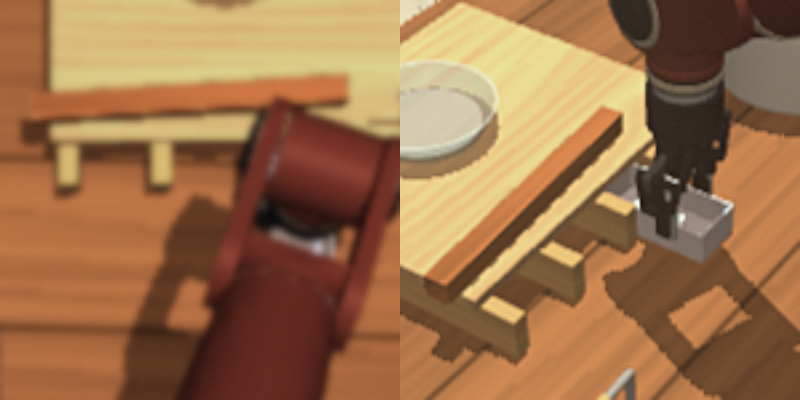

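send_rows(increments=[{"dx": 0,"dy": 0,"dz": 0,"yaw": 0,"claw": -1},{"dx": 0,"dy": 0,"dz": 0,"yaw": 0,"claw": -1},{"dx": 0,"dy": 0,"dz": 0,"yaw": 0,"claw": -1},{"dx": 0,"dy": 0,"dz": -0.08,"yaw": 0,"claw": -1},{"dx": 0,"dy": 0,"dz": -0.172,"yaw": 0,"claw": -1},{"dx": -0.08,"dy": 0,"dz": -0.172,"yaw": 0,"claw": 1},{"dx": -0.16,"dy": 0.002,"dz": -0.172,"yaw": 0,"claw": 1},{"dx": -0.16,"dy": 0.002,"dz": -0.172,"yaw": 0,"claw": 1},{"dx": -0.16,"dy": 0.002,"dz": -0.172,"yaw": 0,"claw": 1},{"dx": -0.16,"dy": 0.002,"dz": -0.172,"yaw": 0,"claw": 1},{"dx": -0.16,"dy": 0.002,"dz": -0.1,"yaw": 0,"claw": 1},{"dx": -0.16,"dy": 0.002,"dz": -0.022,"yaw": 0,"claw": 1},{"dx": -0.16,"dy": 0.002,"dz": -0.022,"yaw": 0,"claw": 1},{"dx": -0.12,"dy": 0.002,"dz": -0.022,"yaw": 0,"claw": 1},{"dx": -0.08,"dy": 0.002,"dz": -0.022,"yaw": 0,"claw": 1},{"dx": -0.04,"dy": 0.002,"dz": -0.022,"yaw": 0,"claw": 1},{"dx": 0,"dy": 0.002,"dz": -0.022,"yaw": 0,"claw": 1},{"dx": 0.04,"dy": 0.002,"dz": -0.022,"yaw": 0,"claw": 1},{"dx": 0.08,"dy": 0.002,"dz": -0.022,"yaw": 0,"claw": 1},{"dx": 0.08,"dy": 0.002,"dz": -0.022,"yaw": 0,"claw": 1}])

```text
time: 7.05
tool_pos: [0.6237, -0.1037, 0.0276]
tool_rot: [0.001, 1.0, 0.016, 0.002]
contact_force: [-0.9, 0.7, 0.4]
gripper_width: 0.002
grasp_force: 0.0
```

Run:
```python
from m import *
go((*rk(.027,-.09),.025,1.9),(*rk(-.09,-.09),.025,1.9),(*rk(-.09,-.09),.17,1.9))
```

```text
at [ 0.6237 -0.1037  0.0276] th 1.8877060680485696 t 7.05 w 0.0019407063691729697 F [-0.9037  0.6767  0.3931] g 0.0
dx 0.036 dy -0.001 dz 0.005 yaw -0.000
dx -0.198 dy -0.001 dz 0.005 yaw -0.000
dx -0.198 dy -0.001 dz -0.285 yaw -0.000
```

send_rows(increments=[{"dx": 0.02,"dy": 0,"dz": 0.003,"yaw": 0,"claw": 1},{"dx": 0.034,"dy": 0,"dz": 0.003,"yaw": 0,"claw": 1},{"dx": 0.036,"dy": 0,"dz": 0.003,"yaw": 0,"claw": 1},{"dx": 0.036,"dy": 0,"dz": 0.003,"yaw": 0,"claw": 1}])

```text
time: 7.55
tool_pos: [0.6391, -0.1027, 0.0238]
tool_rot: [-0.0, 1.0, 0.016, 0.0]
contact_force: [-0.1, -0.0, 0.5]
gripper_width: -0.002
grasp_force: 0.0
```

Run:
```python
from m import *
b=shot('side','s3')
cv2.imwrite('pics/m4.png',cv2.resize(b[110:210,200:330],None,fx=4,fy=4)[:,:,::-1])
go((*rk(.027,-.09),.025,1.9))
```

```text
at [ 0.639  -0.1027  0.0237] th 1.8444958858738543 t 7.6 w 0.0008642494943959033 F [0.0254 0.7309 0.0443] g 0.0
dx 0.005 dy 0.000 dz -0.003 yaw -0.001
```

View pics/m4.png

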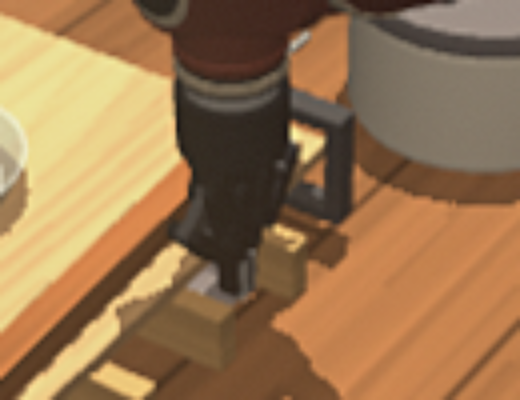

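send_rows(increments=[{"dx": 0.003,"dy": 0,"dz": 0,"yaw": 0,"claw": 1},{"dx": 0.006,"dy": 0,"dz": 0,"yaw": 0,"claw": 1},{"dx": 0.009,"dy": 0,"dz": 0,"yaw": 0,"claw": 1},{"dx": 0.009,"dy": 0,"dz": 0,"yaw": 0,"claw": 1}])

```text
time: 8.1
tool_pos: [0.6438, -0.1025, 0.0238]
tool_rot: [-0.0, 1.0, 0.016, 0.0]
contact_force: [0.4, 0.7, -0.1]
gripper_width: 0.001
grasp_force: 0.1
```

send_rows(increments=[{"dx": 0.002,"dy": 0,"dz": 0,"yaw": 0,"claw": 1},{"dx": 0.004,"dy": 0,"dz": 0,"yaw": 0,"claw": 1},{"dx": 0.006,"dy": 0,"dz": 0,"yaw": 0,"claw": 1},{"dx": 0.006,"dy": 0,"dz": 0,"yaw": 0,"claw": 1}])

```text
time: 8.6
tool_pos: [0.6457, -0.1025, 0.0238]
tool_rot: [-0.0, 1.0, 0.016, -0.001]
contact_force: [-4.9, -1.1, 3.0]
gripper_width: 0.003
grasp_force: 2.6
```

Run:
```python
from m import *
go((*rk(-.09,-.09),.025,1.9),(*rk(-.09,-.09),.17,1.9),(.4029,-.4163,.17,17.8))
```

```text
at [ 0.6457 -0.1025  0.0238] th 1.859076459180091 t 8.6 w 0.0028970736519802324 F [-4.9459 -1.0877  3.0217] g 2.6296145282685757
dx -0.242 dy 0.000 dz -0.002 yaw -0.000
dx -0.242 dy 0.000 dz -0.292 yaw -0.000
dx -0.506 dy 0.612 dz -0.292 yaw -0.185
```

send_rows(increments=[{"dx": -0.05,"dy": 0,"dz": -0.002,"yaw": 0,"claw": 1},{"dx": -0.15,"dy": 0,"dz": -0.002,"yaw": 0,"claw": 1},{"dx": -0.242,"dy": 0,"dz": -0.02,"yaw": 0,"claw": 1},{"dx": -0.3,"dy": 0,"dz": -0.12,"yaw": 0,"claw": -1},{"dx": -0.3,"dy": 0,"dz": -0.22,"yaw": 0,"claw": -1},{"dx": -0.3,"dy": 0.05,"dz": -0.292,"yaw": -0.1,"claw": -1},{"dx": -0.3,"dy": 0.05,"dz": -0.292,"yaw": -0.185,"claw": -1},{"dx": -0.3,"dy": 0.05,"dz": -0.292,"yaw": -0.185,"claw": -1}])

```text
time: 9.6
tool_pos: [0.498, -0.1326, 0.1706]
tool_rot: [0.0, 0.988, 0.153, 0.001]
contact_force: [0.7, -0.6, -0.3]
gripper_width: 0.999
grasp_force: 0.0
```

Run:
```python
from m import *
a=shot('top','t4');b=shot('side','s4')
M=np.zeros((600,800,3),np.uint8);M[:300,:400]=cv2.resize(a[190:265,345:445],(400,300),interpolation=cv2.INTER_CUBIC)[:,:,::-1];M[300:,:]=cv2.resize(b[100:250,150:350],(800,600),interpolation=cv2.INTER_CUBIC)[150:450,:,::-1]
M[:300,400:]=cv2.resize(a[120:195,260:360],(400,300),interpolation=cv2.INTER_CUBIC)[:,:,::-1]
cv2.imwrite('pics/m5.png',M)
go((.4029,-.4163,.14,17.8),(.4029,-.4163,.014,17.8))
```

```text
at [ 0.4973 -0.132   0.1692] th 17.64618035897508 t 9.7 w 0.9952814631875527 F [-0.0883 -0.2129 -0.2068] g 0.0
dx -0.352 dy 0.485 dz 0.058 yaw -0.002
dx -0.352 dy 0.485 dz 0.310 yaw -0.002
```

View pics/m5.png

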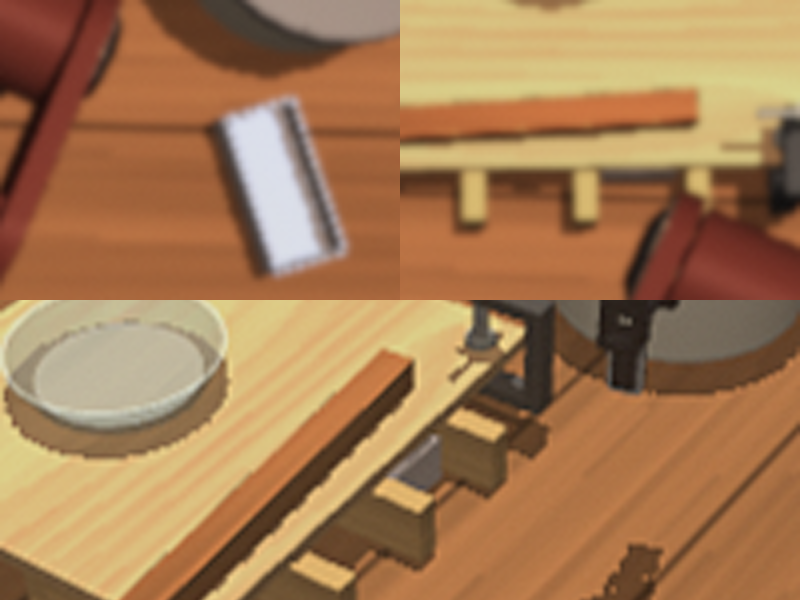

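send_rows(increments=[{"dx": -0.08,"dy": 0.1,"dz": 0,"yaw": 0,"claw": -1},{"dx": -0.15,"dy": 0.2,"dz": 0,"yaw": 0,"claw": -1},{"dx": -0.22,"dy": 0.3,"dz": 0,"yaw": 0,"claw": -1},{"dx": -0.29,"dy": 0.4,"dz": 0.02,"yaw": 0,"claw": -1},{"dx": -0.352,"dy": 0.485,"dz": 0.05,"yaw": 0,"claw": -1},{"dx": -0.352,"dy": 0.485,"dz": 0.058,"yaw": 0,"claw": -1},{"dx": -0.352,"dy": 0.485,"dz": 0.15,"yaw": 0,"claw": -1},{"dx": -0.352,"dy": 0.485,"dz": 0.25,"yaw": 0,"claw": -1},{"dx": -0.352,"dy": 0.485,"dz": 0.31,"yaw": 0,"claw": -1},{"dx": -0.352,"dy": 0.485,"dz": 0.31,"yaw": 0,"claw": -1},{"dx": -0.352,"dy": 0.485,"dz": 0.31,"yaw": 0,"claw": 1},{"dx": -0.352,"dy": 0.485,"dz": 0.31,"yaw": 0,"claw": 1},{"dx": -0.352,"dy": 0.485,"dz": 0.31,"yaw": 0,"claw": 1},{"dx": -0.352,"dy": 0.485,"dz": 0.31,"yaw": 0,"claw": 1},{"dx": -0.352,"dy": 0.485,"dz": 0.31,"yaw": 0,"claw": 1},{"dx": -0.352,"dy": 0.485,"dz": 0.31,"yaw": 0,"claw": 1},{"dx": -0.352,"dy": 0.485,"dz": 0.25,"yaw": 0,"claw": 1},{"dx": -0.352,"dy": 0.485,"dz": 0.2,"yaw": 0,"claw": 1},{"dx": -0.352,"dy": 0.485,"dz": 0.2,"yaw": 0,"claw": 1}])

```text
time: 12.08
tool_pos: [0.4049, -0.4184, 0.0724]
tool_rot: [0.002, 0.988, 0.154, 0.001]
contact_force: [1.2, -0.3, -1.3]
gripper_width: 0.686
grasp_force: 66.7
```

Run:
```python
from m import *
go((*rk(-.10,0),.07,1.9),(*rk(-.1,0),.016,1.9),(*rk(-.030,0),.016,1.9))
```

```text
at [ 0.4049 -0.4184  0.0724] th 17.742282995711097 t 12.075 w 0.6857518394548736 F [ 1.1604 -0.3105 -1.272 ] g 66.74574136734009
dx 0.448 dy -0.700 dz 0.005 yaw 0.184
dx 0.448 dy -0.700 dz 0.113 yaw 0.184
dx 0.583 dy -0.662 dz 0.113 yaw 0.184
```

send_rows(increments=[{"dx": 0.06,"dy": -0.1,"dz": 0,"yaw": 0.03,"claw": 1},{"dx": 0.12,"dy": -0.2,"dz": 0,"yaw": 0.06,"claw": 1},{"dx": 0.19,"dy": -0.3,"dz": 0,"yaw": 0.09,"claw": 1},{"dx": 0.26,"dy": -0.4,"dz": 0,"yaw": 0.12,"claw": 1},{"dx": 0.32,"dy": -0.5,"dz": 0,"yaw": 0.15,"claw": 1},{"dx": 0.39,"dy": -0.6,"dz": 0,"yaw": 0.184,"claw": 1},{"dx": 0.448,"dy": -0.7,"dz": 0,"yaw": 0.184,"claw": 1},{"dx": 0.448,"dy": -0.7,"dz": 0.06,"yaw": 0.184,"claw": 1},{"dx": 0.448,"dy": -0.7,"dz": 0.11,"yaw": 0.184,"claw": 1},{"dx": 0.448,"dy": -0.7,"dz": 0.11,"yaw": 0.184,"claw": 1},{"dx": 0.493,"dy": -0.687,"dz": 0.11,"yaw": 0.184,"claw": 1},{"dx": 0.538,"dy": -0.675,"dz": 0.11,"yaw": 0.184,"claw": 1},{"dx": 0.583,"dy": -0.662,"dz": 0.112,"yaw": 0.184,"claw": 1},{"dx": 0.583,"dy": -0.662,"dz": 0.112,"yaw": 0.184,"claw": 1},{"dx": 0.583,"dy": -0.662,"dz": 0.112,"yaw": 0.184,"claw": -1},{"dx": 0.583,"dy": -0.662,"dz": 0.112,"yaw": 0.184,"claw": -1},{"dx": 0.583,"dy": -0.662,"dz": 0.112,"yaw": 0.184,"claw": -1}])

```text
time: 14.2
tool_pos: [0.5795, -0.0127, 0.0132]
tool_rot: [-0.0, 1.0, 0.017, -0.001]
contact_force: [0.5, -0.5, 0.4]
gripper_width: 0.999
grasp_force: 0.0
```

Run:
```python
from m import *
go((*rk(-.115,0),.10,1.9),(*rk(-.115,0),.025,1.9),(*rk(.027,0),.025,1.9),(*rk(.032,0),.025,1.9))
```

```text
at [ 0.5795 -0.0127  0.0132] th 1.9324666548156517 t 14.2 w 0.9991383774745222 F [ 0.4743 -0.5097  0.4303] g 0.0
dx -0.166 dy 0.004 dz -0.174 yaw 0.000
dx -0.166 dy 0.004 dz -0.024 yaw 0.000
dx 0.118 dy 0.004 dz -0.024 yaw 0.000
dx 0.128 dy 0.004 dz -0.024 yaw 0.000
```

send_rows(increments=[{"dx": 0,"dy": 0,"dz": -0.08,"yaw": 0,"claw": -1},{"dx": 0,"dy": 0,"dz": -0.174,"yaw": 0,"claw": -1},{"dx": -0.08,"dy": 0.004,"dz": -0.174,"yaw": 0,"claw": 1},{"dx": -0.166,"dy": 0.004,"dz": -0.174,"yaw": 0,"claw": 1},{"dx": -0.166,"dy": 0.004,"dz": -0.174,"yaw": 0,"claw": 1},{"dx": -0.166,"dy": 0.004,"dz": -0.174,"yaw": 0,"claw": 1},{"dx": -0.166,"dy": 0.004,"dz": -0.174,"yaw": 0,"claw": 1},{"dx": -0.166,"dy": 0.004,"dz": -0.1,"yaw": 0,"claw": 1},{"dx": -0.166,"dy": 0.004,"dz": -0.024,"yaw": 0,"claw": 1},{"dx": -0.166,"dy": 0.004,"dz": -0.024,"yaw": 0,"claw": 1},{"dx": -0.12,"dy": 0.004,"dz": -0.024,"yaw": 0,"claw": 1},{"dx": -0.08,"dy": 0.004,"dz": -0.024,"yaw": 0,"claw": 1},{"dx": -0.04,"dy": 0.004,"dz": -0.024,"yaw": 0,"claw": 1},{"dx": 0,"dy": 0.004,"dz": -0.024,"yaw": 0,"claw": 1},{"dx": 0.04,"dy": 0.004,"dz": -0.024,"yaw": 0,"claw": 1},{"dx": 0.08,"dy": 0.004,"dz": -0.024,"yaw": 0,"claw": 1},{"dx": 0.105,"dy": 0.004,"dz": -0.024,"yaw": 0,"claw": 1},{"dx": 0.118,"dy": 0.004,"dz": -0.024,"yaw": 0,"claw": 1},{"dx": 0.122,"dy": 0.004,"dz": -0.024,"yaw": 0,"claw": 1},{"dx": 0.122,"dy": 0.004,"dz": -0.024,"yaw": 0,"claw": 1}])

```text
time: 16.7
tool_pos: [0.6415, -0.0127, 0.0259]
tool_rot: [-0.0, 1.0, 0.017, 0.0]
contact_force: [0.6, -0.1, 0.1]
gripper_width: -0.005
grasp_force: 0.0
```

Run:
```python
from m import *
go((*rk(.032,0),.025,1.9))
```

```text
at [ 0.6415 -0.0127  0.0259] th 1.9353069135519418 t 16.7 w -0.005398637006233283 F [ 0.6381 -0.0898  0.071 ] g 0.0
dx 0.004 dy -0.000 dz 0.002 yaw 0.000
```

send_rows(increments=[{"dx": 0.002,"dy": 0,"dz": 0,"yaw": 0,"claw": 1},{"dx": 0.004,"dy": 0,"dz": 0,"yaw": 0,"claw": 1},{"dx": 0.005,"dy": 0,"dz": 0,"yaw": 0,"claw": 1},{"dx": 0.005,"dy": 0,"dz": 0,"yaw": 0,"claw": 1}])

```text
time: 17.2
tool_pos: [0.6424, -0.0126, 0.0257]
tool_rot: [-0.0, 1.0, 0.017, -0.002]
contact_force: [-6.9, 0.6, 5.0]
gripper_width: -0.001
grasp_force: 3.5
```

Run:
```python
from m import *
go((*rk(-.08,0),.025,1.9),(*rk(-.1,0),.27,1.9),(.4240,.2475,.27,92),(.4240,.2475,.131,92))
```

```text
at [ 0.6424 -0.0126  0.0257] th 1.9452753704233001 t 17.2 w -0.0008940348529681254 F [-6.9196  0.598   5.0236] g 3.515864610671997
dx -0.222 dy -0.000 dz 0.001 yaw 0.001
dx -0.262 dy -0.000 dz -0.489 yaw 0.001
dx -0.419 dy -0.535 dz -0.489 yaw -1.048
dx -0.419 dy -0.535 dz -0.211 yaw -1.048
```

send_rows(increments=[{"dx": -0.06,"dy": 0,"dz": 0,"yaw": 0,"claw": 1},{"dx": -0.15,"dy": 0,"dz": 0,"yaw": 0,"claw": 1},{"dx": -0.24,"dy": 0,"dz": -0.05,"yaw": 0,"claw": 1},{"dx": -0.262,"dy": 0,"dz": -0.15,"yaw": -0.1,"claw": 1},{"dx": -0.262,"dy": 0,"dz": -0.25,"yaw": -0.2,"claw": -1},{"dx": -0.262,"dy": 0,"dz": -0.35,"yaw": -0.3,"claw": -1},{"dx": -0.28,"dy": -0.07,"dz": -0.45,"yaw": -0.4,"claw": -1},{"dx": -0.31,"dy": -0.17,"dz": -0.489,"yaw": -0.5,"claw": -1},{"dx": -0.34,"dy": -0.27,"dz": -0.489,"yaw": -0.6,"claw": -1},{"dx": -0.37,"dy": -0.37,"dz": -0.489,"yaw": -0.7,"claw": -1},{"dx": -0.4,"dy": -0.47,"dz": -0.489,"yaw": -0.8,"claw": -1},{"dx": -0.419,"dy": -0.535,"dz": -0.489,"yaw": -0.9,"claw": -1},{"dx": -0.419,"dy": -0.535,"dz": -0.489,"yaw": -1,"claw": -1},{"dx": -0.419,"dy": -0.535,"dz": -0.489,"yaw": -1,"claw": -1},{"dx": -0.419,"dy": -0.535,"dz": -0.489,"yaw": -1,"claw": -1},{"dx": -0.419,"dy": -0.535,"dz": -0.489,"yaw": -1,"claw": -1}])

```text
time: 19.2
tool_pos: [0.4258, 0.2472, 0.2703]
tool_rot: [0.0, 0.721, 0.693, 0.0]
contact_force: [-0.2, 0.2, 0.5]
gripper_width: 1.002
grasp_force: 0.0
```

Run:
```python
from m import *
go((.4240,.2475,.131,92))
```

```text
at [0.4258 0.2472 0.2703] th 87.76384392930267 t 19.2 w 1.002362842158816 F [-0.192   0.2228  0.5015] g 0.0
dx 0.000 dy -0.004 dz 0.279 yaw -0.049
```

send_rows(increments=[{"dx": 0,"dy": -0.004,"dz": 0.08,"yaw": -0.049,"claw": -1},{"dx": 0,"dy": -0.004,"dz": 0.16,"yaw": -0.049,"claw": -1},{"dx": 0,"dy": -0.004,"dz": 0.24,"yaw": -0.049,"claw": -1},{"dx": 0,"dy": -0.004,"dz": 0.279,"yaw": -0.049,"claw": -1},{"dx": 0,"dy": -0.004,"dz": 0.279,"yaw": -0.049,"claw": -1},{"dx": 0,"dy": -0.004,"dz": 0.279,"yaw": -0.049,"claw": 1},{"dx": 0,"dy": -0.004,"dz": 0.279,"yaw": -0.049,"claw": 1},{"dx": 0,"dy": -0.004,"dz": 0.279,"yaw": -0.049,"claw": 1},{"dx": 0,"dy": -0.004,"dz": 0.279,"yaw": -0.049,"claw": 1},{"dx": 0,"dy": -0.004,"dz": 0.279,"yaw": -0.049,"claw": 1},{"dx": 0,"dy": -0.004,"dz": 0.279,"yaw": -0.049,"claw": 1},{"dx": 0,"dy": -0.004,"dz": 0.279,"yaw": -0.049,"claw": 1}])

```text
time: 20.7
tool_pos: [0.424, 0.2477, 0.1312]
tool_rot: [0.0, 0.694, 0.72, 0.0]
contact_force: [0.8, -0.3, 2.8]
gripper_width: 0.066
grasp_force: 58.6
```

Run:
```python
from m import *
H=np.array([.6158,.4415]);a=np.radians(60.8);u=np.array([np.cos(a),np.sin(a)])
z=.228-.019
print(H-.16*u,H-.07*u)
go((.424,.2475,z+.045,92),(*(H-.19*u),z+.045,150.8),(*(H-.07*u),z+.045,150.8),(*(H-.07*u),z,150.8))
```

```text
[0.5377 0.3018] [0.5816 0.3804]
at [0.424  0.2477 0.1312] th 92.09152065370299 t 20.7 w 0.06569796353259354 F [ 0.7638 -0.2942  2.85  ] g 58.56785774230957
dx -0.000 dy -0.000 dz -0.246 yaw 0.001
dx 0.049 dy 0.200 dz -0.246 yaw -0.683
dx 0.254 dy 0.325 dz -0.246 yaw -0.683
dx 0.254 dy 0.325 dz -0.156 yaw -0.683
```

send_rows(increments=[{"dx": 0,"dy": 0,"dz": -0.06,"yaw": 0,"claw": 1},{"dx": 0,"dy": 0,"dz": -0.12,"yaw": 0,"claw": 1},{"dx": 0,"dy": 0,"dz": -0.18,"yaw": 0,"claw": 1},{"dx": 0,"dy": 0,"dz": -0.246,"yaw": -0.05,"claw": 1},{"dx": 0,"dy": 0.02,"dz": -0.256,"yaw": -0.12,"claw": 1},{"dx": 0.01,"dy": 0.05,"dz": -0.256,"yaw": -0.2,"claw": 1},{"dx": 0.02,"dy": 0.08,"dz": -0.256,"yaw": -0.28,"claw": 1},{"dx": 0.03,"dy": 0.11,"dz": -0.256,"yaw": -0.36,"claw": 1},{"dx": 0.04,"dy": 0.14,"dz": -0.256,"yaw": -0.44,"claw": 1},{"dx": 0.049,"dy": 0.17,"dz": -0.256,"yaw": -0.52,"claw": 1},{"dx": 0.049,"dy": 0.2,"dz": -0.256,"yaw": -0.6,"claw": 1},{"dx": 0.049,"dy": 0.2,"dz": -0.256,"yaw": -0.65,"claw": 1},{"dx": 0.049,"dy": 0.2,"dz": -0.256,"yaw": -0.683,"claw": 1},{"dx": 0.049,"dy": 0.2,"dz": -0.256,"yaw": -0.683,"claw": 1},{"dx": 0.049,"dy": 0.2,"dz": -0.256,"yaw": -0.683,"claw": 1}])

```text
time: 22.58
tool_pos: [0.5222, 0.2758, 0.258]
tool_rot: [-0.001, 0.252, 0.968, -0.0]
contact_force: [-0.5, -1.0, -2.0]
gripper_width: 0.069
grasp_force: 58.7
```

Run:
```python
from m import *
a=shot('top','t6');b=shot('side','s6')
M=np.zeros((600,800,3),np.uint8);M[:,:400]=cv2.resize(a[130:280,110:210],(400,600),interpolation=cv2.INTER_CUBIC)[:,:,::-1];M[:,400:]=cv2.resize(b[180:390,60:200],(400,600),interpolation=cv2.INTER_CUBIC)[:,:,::-1]
cv2.imwrite('pics/m6.png',M)
H=np.array([.6158,.4415]);a=np.radians(60.8);u=np.array([np.cos(a),np.sin(a)]);z=.209
go((*(H-.07*u),z+.045,150.8),(*(H-.07*u),z,150.8))
p=manip.state()['tool_pos'];v=np.array([-u[1],u[0]]);print('bar rel hook',(p[:2]-H)@u,(p[:2]-H)@v)
# predicted prong tips in side view crop
for s in(-38,38):
  for x,zz in((-115,.24),(0,.22)):
    X=np.array([*(H+u*x/1000+v*s/1000),zz]);q=proj('side',X)[0];print('side crop',(q-[60,180])*[400/140,600/210]+[400,0],'top crop',(proj('top',X)[0]-[110,130])*4)
for s in(-62,62):
    X=np.array([*(p[:2]+v*s/1000),p[2]+.019]);print('bar side',(proj('side',X)[0]-[60,180])*[400/140,600/210]+[400,0],'top',(proj('top',X)[0]-[110,130])*4)
```

```text
at [0.5225 0.2758 0.2584] th 150.76777091192173 t 22.675 w 0.07061194936758595 F [-0.3451  0.4595 -1.6678] g 58.66973161697388
dx -0.001 dy 0.240 dz 0.009 yaw -0.000
dx -0.001 dy 0.240 dz 0.099 yaw -0.000
bar rel hook -0.1901772743120198 0.0006494582933765471
side crop [634.4565 125.5084] top crop [249.9797 144.566 ]
side crop [464.5588 202.143 ] top crop [120.7886  69.4666]
side crop [665.1745 202.9524] top crop [191.8755 237.2771]
side crop [486.1365 286.3237] top crop [ 63.2558 159.8363]
bar side [725.2496  30.0263] top [348.56   159.9277]
bar side [785.0618 149.8542] top [251.2186 316.7612]
```

View pics/m6.png

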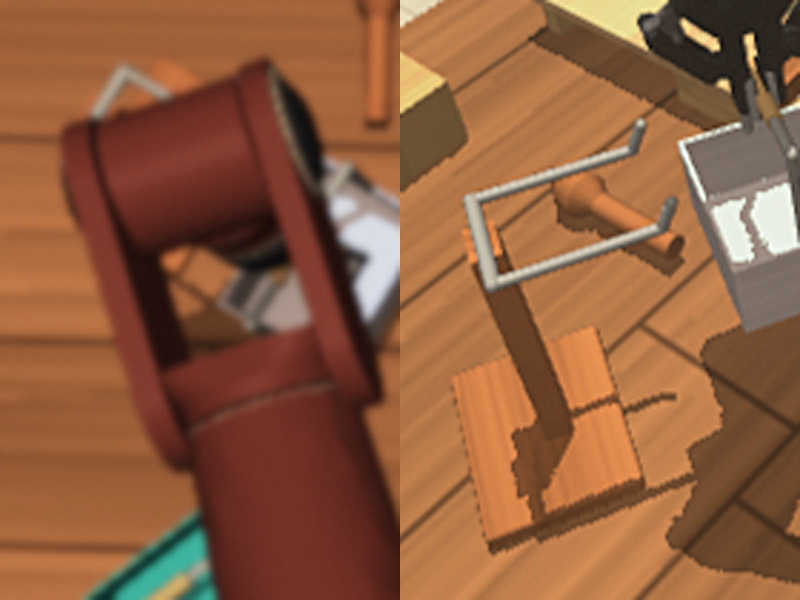

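send_rows(increments=[{"dx": 0,"dy": 0.04,"dz": 0,"yaw": 0,"claw": 1},{"dx": 0,"dy": 0.08,"dz": 0,"yaw": 0,"claw": 1},{"dx": 0,"dy": 0.12,"dz": 0,"yaw": 0,"claw": 1},{"dx": 0,"dy": 0.16,"dz": 0,"yaw": 0,"claw": 1},{"dx": 0,"dy": 0.2,"dz": 0,"yaw": 0,"claw": 1},{"dx": 0,"dy": 0.24,"dz": 0,"yaw": 0,"claw": 1},{"dx": 0,"dy": 0.24,"dz": 0,"yaw": 0,"claw": 1},{"dx": 0,"dy": 0.24,"dz": 0.03,"yaw": 0,"claw": 1},{"dx": 0,"dy": 0.24,"dz": 0.06,"yaw": 0,"claw": 1},{"dx": 0,"dy": 0.24,"dz": 0.08,"yaw": 0,"claw": 1},{"dx": 0,"dy": 0.24,"dz": 0.088,"yaw": 0,"claw": 1},{"dx": 0,"dy": 0.24,"dz": 0.092,"yaw": 0,"claw": 1},{"dx": 0,"dy": 0.24,"dz": 0.092,"yaw": 0,"claw": 1}])

```text
time: 24.3
tool_pos: [0.5814, 0.3806, 0.2132]
tool_rot: [0.0, 0.252, 0.968, 0.0]
contact_force: [-0.5, 0.3, -2.7]
gripper_width: 0.067
grasp_force: 58.7
```

Run:
```python
from m import *
b=shot('side','s7')
cv2.imwrite('pics/m7.png',cv2.resize(b[180:330,60:220],(640,600),interpolation=cv2.INTER_CUBIC)[:,:,::-1])
go((.5816,.3804,.209,150.8))
```

```text
at [0.5815 0.3807 0.2135] th 150.7914585551855 t 24.35 w 0.06759463679464937 F [-1.1637 -0.1488 -1.7597] g 58.72045576572418
dx -0.001 dy -0.000 dz 0.009 yaw -0.000
```

View pics/m7.png

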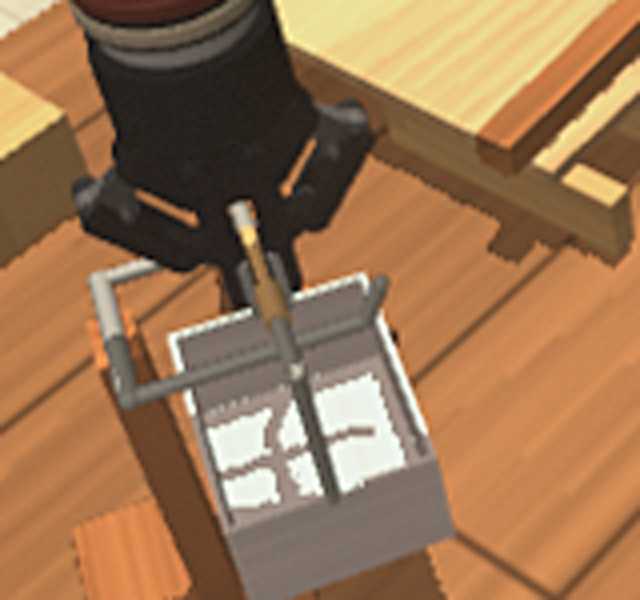

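send_rows(increments=[{"dx": 0,"dy": 0,"dz": 0.003,"yaw": 0,"claw": 1},{"dx": 0,"dy": 0,"dz": 0.006,"yaw": 0,"claw": 1},{"dx": 0,"dy": 0,"dz": 0.009,"yaw": 0,"claw": 1},{"dx": 0,"dy": 0,"dz": 0.01,"yaw": 0,"claw": 1},{"dx": 0,"dy": 0,"dz": 0.01,"yaw": 0,"claw": 1}])

```text
time: 24.98
tool_pos: [0.5814, 0.3806, 0.2087]
tool_rot: [0.0, 0.252, 0.968, 0.0]
contact_force: [-1.7, -0.5, 2.0]
gripper_width: 0.068
grasp_force: 59.1
```

send_rows(increments=[{"dx": 0,"dy": 0,"dz": 0.001,"yaw": 0,"claw": 0.7},{"dx": 0,"dy": 0,"dz": 0.001,"yaw": 0,"claw": 0.5},{"dx": 0,"dy": 0,"dz": 0.001,"yaw": 0,"claw": 0.4},{"dx": 0,"dy": 0,"dz": 0.001,"yaw": 0,"claw": 0.3},{"dx": 0,"dy": 0,"dz": 0.001,"yaw": 0,"claw": 0.3},{"dx": 0,"dy": 0,"dz": -0.02,"yaw": 0,"claw": 0.3},{"dx": 0,"dy": 0,"dz": -0.06,"yaw": 0,"claw": 0.3},{"dx": 0,"dy": 0,"dz": -0.12,"yaw": 0,"claw": 0.3},{"dx": 0,"dy": 0,"dz": -0.16,"yaw": 0,"claw": 0.3},{"dx": 0,"dy": 0,"dz": -0.16,"yaw": 0,"claw": 0.3}])

```text
time: 26.22
tool_pos: [0.5823, 0.3812, 0.2917]
tool_rot: [0.002, 0.252, 0.968, 0.002]
contact_force: [0.3, -0.1, -0.7]
gripper_width: 0.351
grasp_force: 0.0
```

Run:
```python
from m import *
go((.5,.2,.29,150.8),(.55,0,.29,95),(.687,.0068,.29,94.8))
```

```text
at [0.5823 0.3812 0.2917] th 150.79374222110266 t 26.225 w 0.3507454659965825 F [ 0.2889 -0.0562 -0.6649] g 0.0
dx -0.033 dy -0.397 dz 0.003 yaw -0.000
dx -0.316 dy -0.697 dz 0.003 yaw 0.649
dx -0.548 dy -0.551 dz 0.003 yaw 0.652
```

send_rows(increments=[{"dx": 0,"dy": -0.08,"dz": -0.02,"yaw": 0,"claw": 0.3},{"dx": -0.01,"dy": -0.18,"dz": -0.02,"yaw": 0,"claw": 0},{"dx": -0.02,"dy": -0.28,"dz": -0.02,"yaw": 0.1,"claw": -0.2},{"dx": -0.033,"dy": -0.4,"dz": -0.02,"yaw": 0.2,"claw": -0.2},{"dx": -0.05,"dy": -0.48,"dz": -0.02,"yaw": 0.3,"claw": -0.2},{"dx": -0.05,"dy": -0.5,"dz": -0.02,"yaw": 0.4,"claw": -0.2},{"dx": -0.05,"dy": -0.5,"dz": -0.02,"yaw": 0.5,"claw": -0.2},{"dx": -0.05,"dy": -0.5,"dz": -0.02,"yaw": 0.6,"claw": -0.2},{"dx": -0.05,"dy": -0.5,"dz": -0.02,"yaw": 0.65,"claw": -0.2},{"dx": -0.05,"dy": -0.5,"dz": -0.02,"yaw": 0.65,"claw": -0.2}])

```text
time: 27.48
tool_pos: [0.4806, 0.1501, 0.2967]
tool_rot: [-0.001, 0.676, 0.737, -0.001]
contact_force: [-0.6, 0.1, 1.0]
gripper_width: 0.603
grasp_force: 0.0
```

Run:
```python
from m import *
a=shot('top','t8');b=shot('side','s8')
M=np.zeros((600,800,3),np.uint8);M[:200,:600]=cv2.resize(a[135:185,230:380],(600,200),interpolation=cv2.INTER_CUBIC)[:,:,::-1]
c=cv2.resize(b[100:333,60:360],(515,400),interpolation=cv2.INTER_CUBIC);M[200:,:515]=c[:,:,::-1]
M[205:500,520:800]=cv2.resize(a[140:240,115:210],(280,295),interpolation=cv2.INTER_CUBIC)[:,:,::-1]
cv2.imwrite('pics/m8.png',M)
go((.687,.0068,.2,94.8))
```

```text
at [0.4808 0.1501 0.297 ] th 94.99656387737842 t 27.575 w 0.6013910481739557 F [ 0.5679 -0.1191  0.071 ] g 0.0
dx -0.321 dy 0.386 dz 0.194 yaw 0.002
```

View pics/m8.png

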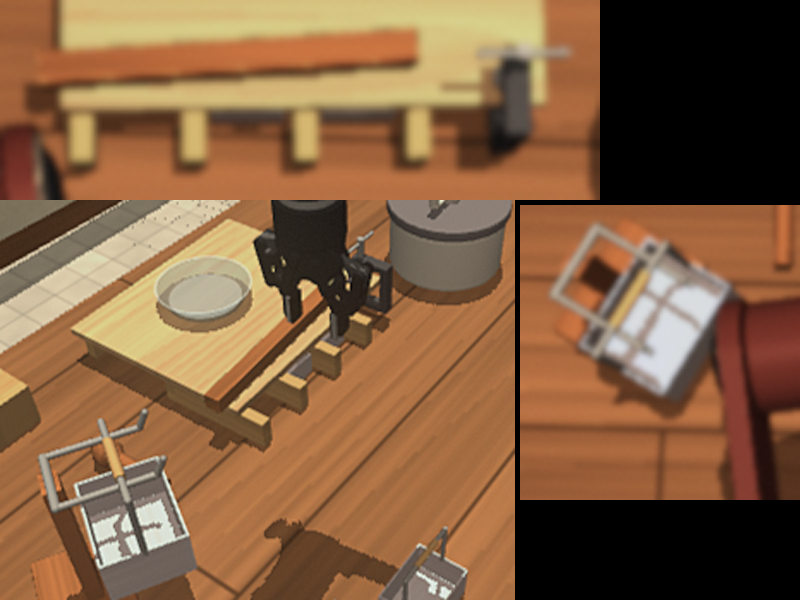

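send_rows(increments=[{"dx": -0.08,"dy": 0.09,"dz": 0.03,"yaw": 0,"claw": -0.2},{"dx": -0.16,"dy": 0.19,"dz": 0.08,"yaw": 0,"claw": -0.2},{"dx": -0.24,"dy": 0.29,"dz": 0.14,"yaw": 0,"claw": -0.2},{"dx": -0.321,"dy": 0.386,"dz": 0.2,"yaw": 0.002,"claw": -0.2},{"dx": -0.321,"dy": 0.386,"dz": 0.28,"yaw": 0.002,"claw": -0.2},{"dx": -0.321,"dy": 0.386,"dz": 0.32,"yaw": 0.002,"claw": -0.2},{"dx": -0.321,"dy": 0.386,"dz": 0.32,"yaw": 0.002,"claw": -0.2},{"dx": -0.321,"dy": 0.386,"dz": 0.32,"yaw": 0.002,"claw": -0.2}])

```text
time: 28.58
tool_pos: [0.6877, 0.0076, 0.1404]
tool_rot: [0.001, 0.677, 0.736, 0.001]
contact_force: [-0.0, -0.3, 0.3]
gripper_width: 0.598
grasp_force: 0.0
```

Run:
```python
from m import *
b=shot('side','s9')
cv2.imwrite('pics/m9.png',cv2.resize(b[110:250,140:320],None,fx=4,fy=4,interpolation=cv2.INTER_CUBIC)[:,:,::-1])
go((.687,.0068,.062,94.8))
```

```text
at [0.6881 0.0075 0.1409] th 94.82387289929659 t 28.625 w 0.5993480907287085 F [-0.2138 -0.7537 -0.1513] g 0.0
dx -0.001 dy -0.002 dz 0.158 yaw 0.000
```

View pics/m9.png

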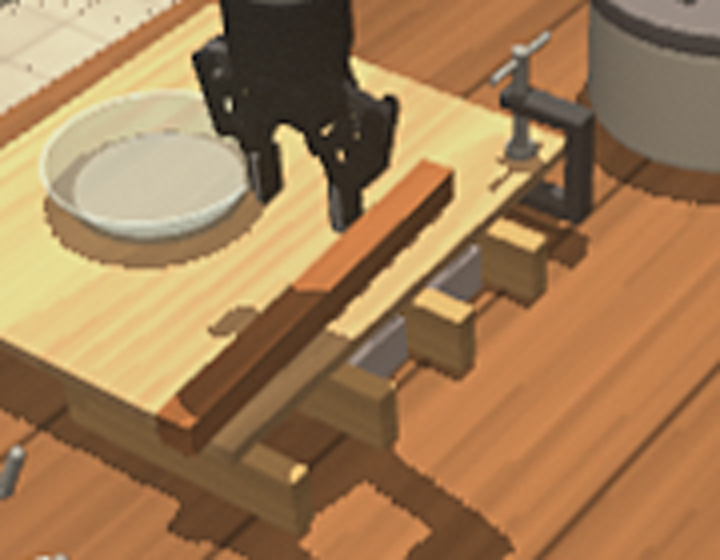

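Run:
```python
from m import *
P=np.array([[.6851,.156,.084],[.6627,.1552,.084],[.6864,-.1423,.084],[.712,-.1419,.084]])
print((proj('side',P)-[140,110])*4+1.5)
for u,v in((160,408),(195,420),(418,163),(453,178)): print(px('side',(u+.5)/4+139.5,(v+.5)/4+109.5,.084))
```

```text
[[155.9114 414.9226]
 [184.3505 429.0944]
 [451.1819 170.7097]
 [421.7738 158.336 ]]
[0.6873 0.1501 0.084 ]
[0.6628 0.1457 0.084 ]
[ 0.7108 -0.136   0.084 ]
[ 0.6803 -0.1363  0.084 ]
```

send_rows(increments=[{"dx": 0,"dy": -0.002,"dz": 0.05,"yaw": 0,"claw": -0.2},{"dx": 0,"dy": -0.002,"dz": 0.1,"yaw": 0,"claw": -0.2},{"dx": 0,"dy": -0.002,"dz": 0.14,"yaw": 0,"claw": -0.2},{"dx": 0,"dy": -0.002,"dz": 0.157,"yaw": 0,"claw": -0.2},{"dx": 0,"dy": -0.002,"dz": 0.157,"yaw": 0,"claw": -0.2},{"dx": 0,"dy": -0.002,"dz": 0.157,"yaw": 0,"claw": 1},{"dx": 0,"dy": -0.002,"dz": 0.157,"yaw": 0,"claw": 1},{"dx": 0,"dy": -0.002,"dz": 0.157,"yaw": 0,"claw": 1},{"dx": 0,"dy": -0.002,"dz": 0.157,"yaw": 0,"claw": 1},{"dx": 0,"dy": -0.002,"dz": 0.157,"yaw": 0,"claw": 1},{"dx": 0,"dy": -0.002,"dz": 0.1,"yaw": 0,"claw": 1},{"dx": 0,"dy": -0.002,"dz": 0.05,"yaw": 0,"claw": 1},{"dx": 0,"dy": -0.002,"dz": 0.05,"yaw": 0,"claw": 1}])

```text
time: 30.25
tool_pos: [0.6874, 0.0066, 0.1148]
tool_rot: [0.002, 0.677, 0.736, 0.001]
contact_force: [0.3, 0.6, -1.6]
gripper_width: 0.288
grasp_force: 60.8
```

Run:
```python
from m import *
go((*rk(-.024,0),.12,91.9),(*rk(-.024,0),.007,91.9),(*rk(-.013,0),.007,91.9))
```

```text
at [0.6874 0.0066 0.1148] th 94.75418980284715 t 30.25 w 0.2881496237726477 F [ 0.3298  0.6272 -1.5764] g 60.79249620437622
dx -0.025 dy -0.202 dz -0.010 yaw 0.033
dx -0.025 dy -0.202 dz 0.216 yaw 0.033
dx -0.026 dy -0.180 dz 0.216 yaw 0.033
```

send_rows(increments=[{"dx": -0.006,"dy": -0.06,"dz": -0.01,"yaw": 0.01,"claw": 1},{"dx": -0.013,"dy": -0.13,"dz": -0.01,"yaw": 0.02,"claw": 1},{"dx": -0.02,"dy": -0.19,"dz": -0.01,"yaw": 0.033,"claw": 1},{"dx": -0.026,"dy": -0.22,"dz": -0.01,"yaw": 0.033,"claw": 1},{"dx": -0.026,"dy": -0.22,"dz": -0.01,"yaw": 0.033,"claw": 1},{"dx": -0.026,"dy": -0.22,"dz": 0.05,"yaw": 0.033,"claw": 1},{"dx": -0.026,"dy": -0.22,"dz": 0.11,"yaw": 0.033,"claw": 1},{"dx": -0.026,"dy": -0.22,"dz": 0.17,"yaw": 0.033,"claw": 1},{"dx": -0.026,"dy": -0.22,"dz": 0.2,"yaw": 0.033,"claw": 1},{"dx": -0.026,"dy": -0.22,"dz": 0.212,"yaw": 0.033,"claw": 1},{"dx": -0.026,"dy": -0.22,"dz": 0.212,"yaw": 0.033,"claw": 1}])

```text
time: 31.62
tool_pos: [0.5783, -0.0154, 0.0072]
tool_rot: [0.0, 0.695, 0.719, 0.0]
contact_force: [-0.9, 0.5, -1.1]
gripper_width: 0.289
grasp_force: 60.8
```

Run:
```python
from m import *
b=shot('side','s10');a=shot('top','t10')
M=np.zeros((600,720,3),np.uint8)
M[:400,:]=cv2.resize(b[130:230,160:340],None,fx=4,fy=4,interpolation=cv2.INTER_CUBIC)[:,:,::-1]
M[400:,:600]=cv2.resize(a[140:190,230:380],None,fx=4,fy=4,interpolation=cv2.INTER_CUBIC)[:,:,::-1]
cv2.imwrite('pics/m10.png',M)
go((*rk(-.013,0),.006,91.9))
```

```text
at [ 0.5788 -0.0155  0.0081] th 91.92137345449233 t 31.725 w 0.29231513603183584 F [ 0.5054  0.1398 -0.2302] g 60.7606565952301
dx 0.002 dy 0.040 dz 0.004 yaw 0.000
```

View pics/m10.png

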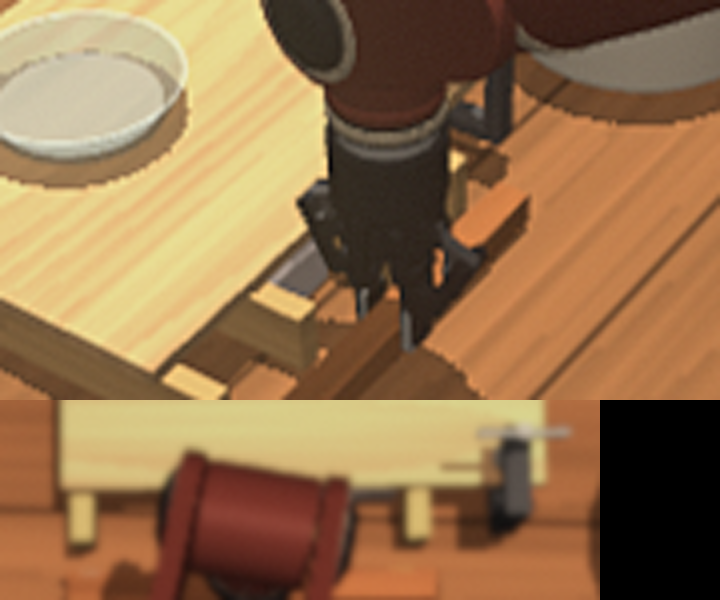

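send_rows(increments=[{"dx": 0.002,"dy": 0.01,"dz": 0.002,"yaw": 0,"claw": 1},{"dx": 0.002,"dy": 0.02,"dz": 0.002,"yaw": 0,"claw": 1},{"dx": 0.002,"dy": 0.028,"dz": 0.003,"yaw": 0,"claw": 1},{"dx": 0.002,"dy": 0.034,"dz": 0.003,"yaw": 0,"claw": 1},{"dx": 0.002,"dy": 0.038,"dz": 0.003,"yaw": 0,"claw": 1},{"dx": 0.002,"dy": 0.038,"dz": 0.003,"yaw": 0,"claw": 1}])

```text
time: 32.48
tool_pos: [0.5966, -0.0137, 0.0053]
tool_rot: [-0.0, 0.695, 0.719, -0.0]
contact_force: [0.3, -0.1, -0.9]
gripper_width: 0.294
grasp_force: 60.8
```

send_rows(increments=[{"dx": 0,"dy": 0.003,"dz": 0,"yaw": 0,"claw": 1},{"dx": 0,"dy": 0.006,"dz": 0,"yaw": 0,"claw": 1},{"dx": 0,"dy": 0.006,"dz": 0,"yaw": 0,"claw": 1}])

```text
time: 32.85
tool_pos: [0.5996, -0.0136, 0.0053]
tool_rot: [0.0, 0.695, 0.719, 0.0]
contact_force: [0.0, -0.2, -1.3]
gripper_width: 0.289
grasp_force: 60.8
```

send_rows(increments=[{"dx": 0,"dy": 0.002,"dz": 0,"yaw": 0,"claw": 1},{"dx": 0,"dy": 0.004,"dz": 0,"yaw": 0,"claw": 1},{"dx": 0,"dy": 0.004,"dz": 0,"yaw": 0,"claw": 1}])

```text
time: 33.22
tool_pos: [0.6004, -0.0135, 0.0049]
tool_rot: [-0.001, 0.695, 0.719, -0.001]
contact_force: [-4.6, -0.7, 1.4]
gripper_width: 0.293
grasp_force: 61.0
```

send_rows(increments=[{"dx": 0,"dy": 0.001,"dz": 0.001,"yaw": 0,"claw": 1},{"dx": 0,"dy": 0.001,"dz": 0.001,"yaw": 0,"claw": 1},{"dx": 0,"dy": 0.001,"dz": 0.001,"yaw": 0,"claw": 0.2},{"dx": 0,"dy": 0.001,"dz": 0.001,"yaw": 0,"claw": 0.1},{"dx": 0,"dy": 0.001,"dz": 0.001,"yaw": 0,"claw": 0.1},{"dx": 0,"dy": 0.001,"dz": -0.03,"yaw": 0,"claw": 0.1},{"dx": 0,"dy": 0.001,"dz": -0.1,"yaw": 0,"claw": 0.1},{"dx": 0,"dy": 0.001,"dz": -0.2,"yaw": 0,"claw": 0.1},{"dx": 0,"dy": 0.001,"dz": -0.3,"yaw": 0,"claw": 0.1},{"dx": 0,"dy": -0.1,"dz": -0.4,"yaw": 0,"claw": 0.1},{"dx": 0,"dy": -0.2,"dz": -0.4,"yaw": 0,"claw": 0.1},{"dx": -0.1,"dy": -0.3,"dz": -0.4,"yaw": 0,"claw": 0.1},{"dx": -0.2,"dy": -0.3,"dz": -0.4,"yaw": 0,"claw": 0.1},{"dx": -0.3,"dy": -0.3,"dz": -0.4,"yaw": 0,"claw": 0.1},{"dx": -0.4,"dy": -0.3,"dz": -0.4,"yaw": 0,"claw": 0.1},{"dx": -0.4,"dy": -0.3,"dz": -0.4,"yaw": 0,"claw": 0.1}])

```text
time: 35.22
tool_pos: [0.4589, -0.2215, 0.2074]
tool_rot: [0.002, 0.697, 0.717, 0.0]
contact_force: [0.2, -0.2, -1.3]
gripper_width: 0.445
grasp_force: 0.0
```

Run:
```python
from m import *
b=shot('side','s11');a=shot('top','t11')
M=np.zeros((600,800,3),np.uint8)
M[:400,:]=cv2.resize(b[100:240,60:340],(800,400),interpolation=cv2.INTER_CUBIC)[:,:,::-1]
M[400:,:600]=cv2.resize(a[140:190,230:380],None,fx=4,fy=4,interpolation=cv2.INTER_CUBIC)[:,:,::-1]
cv2.imwrite('pics/m11.png',M)
go()
```

```text
at [ 0.4588 -0.2188  0.2066] th 91.86009034614692 t 35.325 w 0.44884075680180435 F [0.3338 0.3561 0.3481] g 0.0
```

View pics/m11.png

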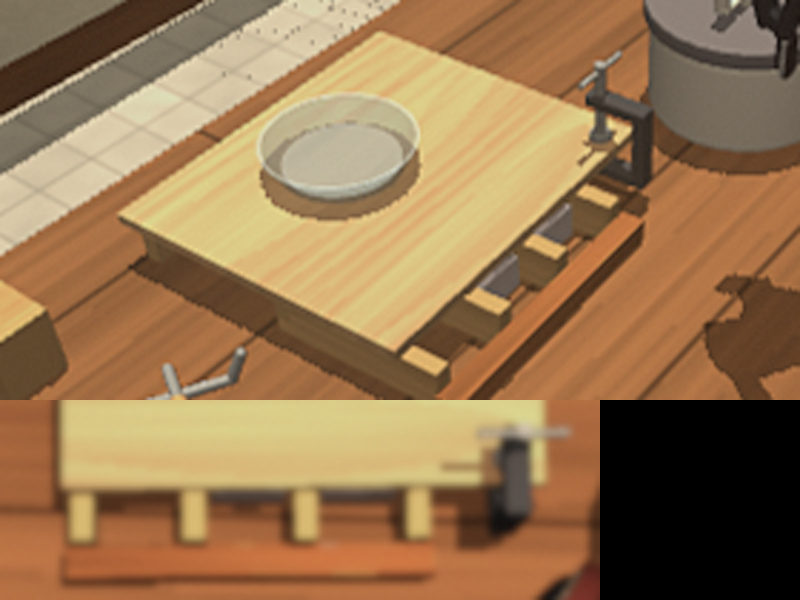

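Run:
```python
from m import *
a=cv2.imread('pics/t11.png')
M=np.zeros((600,800,3),np.uint8)
M[:300]=cv2.resize(a[165:190,243:310],(804,300),interpolation=cv2.INTER_LINEAR)[:,:800]
M[300:]=cv2.resize(a[165:190,276:343],(804,300),interpolation=cv2.INTER_LINEAR)[:,:800]
cv2.imwrite('pics/m12.png',M)
for u in(250,260,278,292,306,320,334):
    print(u,[tuple(int(k) for k in a[v,u-1:u+2].mean(0)[::-1]) for v in range(173,188)])
```

```text
250 [(209, 178, 109), (187, 157, 94), (148, 116, 68), (138, 87, 50), (164, 92, 52), (175, 98, 56), (174, 98, 55), (172, 96, 54), (175, 98, 55), (179, 101, 57), (173, 97, 55), (143, 79, 45), (113, 64, 37), (131, 78, 46), (163, 99, 59)]
260 [(174, 107, 63), (177, 108, 64), (175, 106, 63), (174, 102, 60), (178, 102, 58), (181, 102, 58), (178, 100, 56), (177, 99, 56), (178, 99, 56), (178, 100, 57), (164, 91, 51), (125, 68, 39), (103, 58, 34), (130, 77, 45), (162, 97, 58)]
278 [(207, 177, 108), (181, 151, 91), (140, 106, 62), (141, 85, 49), (174, 99, 56), (189, 108, 61), (191, 108, 62), (189, 107, 61), (187, 106, 60), (183, 103, 58), (159, 89, 50), (121, 68, 39), (134, 79, 46), (171, 103, 61), (182, 112, 67)]
292 [(167, 102, 60), (170, 104, 62), (179, 111, 64), (189, 116, 66), (195, 115, 65), (198, 114, 65), (200, 115, 65), (197, 113, 64), (195, 112, 64), (189, 109, 61), (162, 92, 51), (121, 68, 38), (134, 79, 46), (170, 103, 61), (182, 112, 66)]
306 [(206, 176, 107), (178, 148, 87), (139, 101, 58), (151, 88, 50), (187, 105, 60), (203, 116, 66), (206, 119, 68), (205, 118, 67), (203, 117, 67), (195, 113, 64), (168, 96, 54), (127, 73, 41), (137, 81, 47), (171, 104, 61), (183, 112, 66)]
320 [(164, 99, 59), (167, 101, 60), (180, 108, 63), (194, 114, 66), (202, 117, 66), (205, 118, 67), (207, 120, 68), (207, 120, 68), (206, 121, 69), (198, 122, 68), (170, 108, 59), (131, 82, 46), (140, 83, 49), (171, 104, 62), (185, 114, 68)]
334 [(191, 161, 97), (156, 122, 72), (151, 96, 55), (182, 104, 59), (198, 113, 65), (202, 116, 66), (205, 119, 67), (207, 119, 68), (202, 116, 66), (183, 104, 59), (145, 81, 46), (117, 67, 38), (141, 84, 49), (173, 106, 63), (184, 114, 68)]
```

View pics/m12.png

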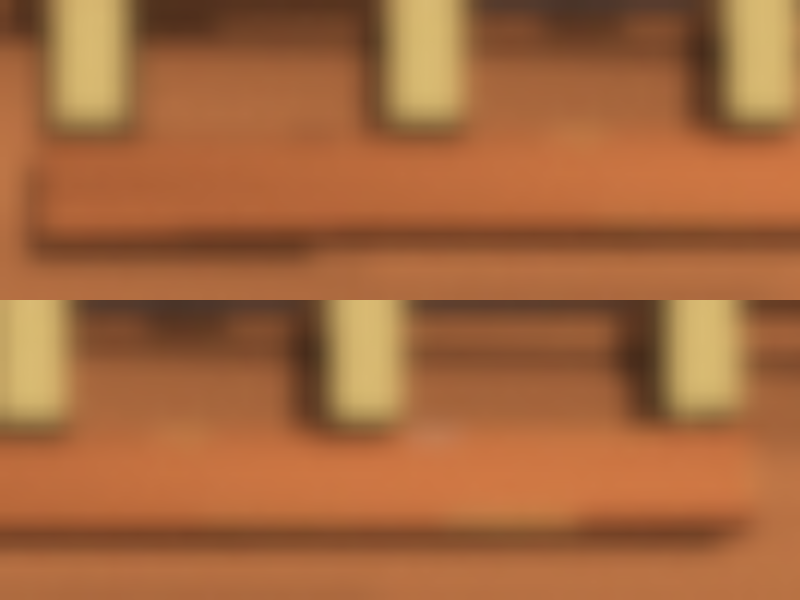

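Run:
```python
from m import *
import m
m.O=np.array([.6134,-.0136])
a=cv2.imread('pics/s11.png').astype(int)
for yb in(0,-.09):
  for y in(-.02,-.01,0,.01):
    print('y',yb+y,'base row: ',end='')
    for x in(.034,.038,.042,.046):
        print(proj('side',np.array([*rk(x,yb+y),0]))[0],end=' ')
    q=proj('side',np.array([*rk(.042,yb+y),0]))[0];u=int(round(q[0]));v=int(round(q[1]))
    # saturation down the column: grey tin low, wood high
    print('\n  col',u,[(r,int(a[r,u].max()-a[r,u].min())) for r in range(v-8,v+6)])
```

```text
y -0.02 base row: [240.5002 201.5248] [239.3228 200.9846] [238.1481 200.4456] [236.9762 199.9079] 
  col 238 [(192, 25), (193, 22), (194, 22), (195, 22), (196, 22), (197, 23), (198, 21), (199, 21), (200, 20), (201, 19), (202, 31), (203, 64), (204, 69), (205, 91)]
y -0.01 base row: [238.3401 203.603 ] [237.1596 203.0578] [235.9819 202.5139] [234.807  201.9712] 
  col 236 [(195, 21), (196, 22), (197, 22), (198, 23), (199, 23), (200, 22), (201, 22), (202, 19), (203, 15), (204, 62), (205, 107), (206, 117), (207, 115), (208, 86)]
y 0 base row: [236.1594 205.701 ] [234.9759 205.1507] [233.7953 204.6017] [232.6174 204.054 ] 
  col 234 [(197, 22), (198, 22), (199, 22), (200, 22), (201, 20), (202, 17), (203, 36), (204, 96), (205, 117), (206, 112), (207, 112), (208, 117), (209, 103), (210, 68)]
y 0.01 base row: [233.9579 207.8189] [232.7715 207.2634] [231.5878 206.7093] [230.407  206.1565] 
  col 232 [(199, 22), (200, 21), (201, 17), (202, 20), (203, 91), (204, 118), (205, 113), (206, 112), (207, 115), (208, 108), (209, 74), (210, 51), (211, 54), (212, 55)]
y -0.11 base row: [259.0656 183.664 
[... 349 characters left out ...]
255 [(177, 21), (178, 22), (179, 21), (180, 21), (181, 22), (182, 21), (183, 18), (184, 10), (185, 82), (186, 118), (187, 115), (188, 116), (189, 102), (190, 69)]
y -0.09 base row: [255.0713 187.5067] [253.9148 186.9996] [252.7608 186.4936] [251.6095 185.9888] 
  col 253 [(178, 23), (179, 21), (180, 21), (181, 22), (182, 20), (183, 12), (184, 57), (185, 105), (186, 115), (187, 112), (188, 114), (189, 108), (190, 76), (191, 53)]
y -0.08 base row: [253.0468 189.4544] [251.8873 188.9428] [250.7304 188.4323] [249.5761 187.9229] 
  col 251 [(180, 22), (181, 20), (182, 12), (183, 56), (184, 106), (185, 116), (186, 113), (187, 115), (188, 114), (189, 82), (190, 49), (191, 54), (192, 56), (193, 56)]
```

Run:
```python
from m import *
import m
m.O=np.array([.6134,-.0136])
a=cv2.imread('pics/s11.png').astype(int)
# runner front-top edges (x=0,z=.046) for each runner: predicted px, and local gradient along row
for y in(.135,.045,-.045,-.135):
    q=proj('side',np.array([*rk(0,y),.046]))[0];u,v=np.round(q).astype(int)
    print(y,q,u,v,a[v,u-5:u+7].sum(1))
```

```text
0.135 [213.4729 228.8158] 213 229 [359 444 508 531 531 520 416 241 177 258 361 349]
0.045 [235.3872 207.6749] 235 208 [371 431 477 536 534 516 380 242 208 303 355 345]
-0.045 [255.4055 188.363 ] 255 188 [450 504 530 524 519 523 460 289 187 236 265 310]
-0.135 [273.7638 170.6526] 274 171 [361 414 467 512 529 416 251 181 164 150 175 199]
```

```bash
python3 -c "
from plant import manip
print(manip.job_done())"
```

```text
the job is handed in; nothing more can be done
None
```

The job is handed in at about 35 s of the 210 s allowed; no verdict came back. Only two tins were found: one is in the middle bay and one in the right bay, and by the images both sit about 2 mm off the back stop. The batten lies flush and centred against the runner ends, the larger aluminium caddy hangs on both prongs, and the arm never went near the spinner or the reamer.

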